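# Load the yogurt maker and set its dial to the seventh click

## Robot

A 6-joint arm with a two-finger parallel gripper is mounted at the origin on the work surface. World frame = base frame: x ahead of the robot, y to its left, z up, the work surface at z = 0. Lengths are in m, angles in rad, forces in N, time in s.
With the tool pointing down it reaches from about 0.2 to 0.875 m from the base axis. Payload 3.4 kg.
Tool frame: the origin (TCP) lies midway between the tips of the shut fingers; the grasp point (between the pads) lies 19 mm behind it; z points along the fingers, y is the line along which they close (so a half turn about z gives the same grasp; the last joint's range is limited). The gripper opens to 94 mm and grips with 3 to 60 N. Pads are 16 mm wide; open, the fingers measure 119 mm over their backs; the gripper's body (75 mm by 177 mm) begins 78 mm behind the grasp point.
Start: joints at [1.048, 0.276, 1.505, -0, 1.361, -0.121], TCP at [0.225, 0.529, 0.205] pointing down, gripper open.
Joint ranges: [-2.89, 2.89], [-0.75, 2.08], [0.22, 2.7], [-1.18, 4.32], [0.11, 2.71], [-2.7, 2.7]. Speed limits (rad/s): [2.57, 2.57, 3.14, 3.14, 3.14, 3.14].

## Interface

Orientations are given as a unit quaternion [w, x, y, z].
In Python, from rig import arm, grab_frame, camera_info, recognise, cut_out, spot_point gives the robot as it stands.
- The arm moves only by the tool jog_arm, never from a script. Its argument "moves" is one flat list of numbers, 4 for each row, row after row: the shift along the tool's x, y, z in units of 50 cm (1.0 is 50 cm), then the turn about the tool's z in units of 180 degrees (1.0 is 180 degrees). A call has 1 to 20 rows; each row shifts and turns the commanded pose from where the row before left it, along the tool's axes as they then stand; what a row does not reach is not made up. A row lasts 1/12 s, in which the tool goes at most 41.7 mm and 7.16 degrees, less where a joint would pass 70% of its speed; a pose out of reach is approached as far as the arm can. A call with a number of a shift or a turn outside -1 to 1 is refused whole. A call with a gripper value outside its range is refused whole. "hand" is the opening, from 0 (shut) to 1 (fully open), set as the call begins (left out, the last holds). The fingers move at their own pace and stop on an object; "force" is the grip in N (left out, the last holds). Time passes only in rows, so rows that do not move let the fingers close. It gives the time, the measured TCP pose, the force, the opening and the grip force at its end, in the units of the state.
- arm.sense(): the state, without advancing time (a new reading comes with each control period).
- grab_frame(name): name is "scene" or "top"; returns the picture (420x560x3 uint8, blue, green, red); there is no depth.
- camera_info(name): a dict with "fx", "fy", "cx", "cy" (pixels), "rvec" (rotation vector, rad) and "tvec" (3), from world to camera coordinates, as OpenCV has them. Camera axes: x right, y down, z forward; pixel columns grow to the right and rows downward; lengths in m; the calibration is good to about 2 mm. A picture is of the moment at which its call begins. camera_info takes no time and is no camera call.
- arm.hand_in(): hands the job in; it is judged then, once.
Trained networks look in the newest picture that a camera, given by its name, has taken for a name from the list of things; names that differ only in an ending like _2 or _b are one class to them, and where a whole thing is asked for, a point or a joint stands for the part that bears it (a point fixed in the world has none). Each returns a list of dicts, best first, with "conf" (0 to 1); they miss things now and then, are a little off and sometimes report something else, mostly with a low value. They report only what shows in the picture. A call takes as long as a camera call. They do not tell look-alikes from the thing itself.
- recognise(camera, target): "location" ([x, y, z] in m, in the coordinates of the camera as it stood for that picture, good to about 4 mm: the middle of the surface that is visible of it).
- cut_out(camera, target): "mask" (420x560 bool, what is visible of it).
- spot_point(camera, target): "location" ([x, y, z] in m, in the coordinates of the camera as it stood for that picture, good to about 4 mm: a listed point, or the origin of a listed thing).
The state is a dict: "clock": time; "joints": joint angles; "qd": joint speeds; "joint_efforts": joint torques, N m; "position": TCP position; "ee_rot": TCP orientation; "ft_force": force on the tool from outside, world axes, zero at the start; "moment": the same for the moment, N m; "width": opening from 0.0 (shut) to 1.0 (fully open); "grip_force": force on a finger pad.
Only numpy, scipy, OpenCV 4.12 (cv2) and the standard library are available. Lean on these libraries where they do the work, as an engineer would, in place of code of your own. Each camera call takes 0.05 s, during which the arm holds its last target. There are 200 camera calls.

## Task

Turn the yogurt maker's dial back to off, then lift its cover over the ridge and slide it fully open, and stand every squat jar upright in the well (set down, not dropped). Then slide the cover fully home again, lying flat in front of the ridge, and last turn the dial clockwise to the seventh click from off. Leave the slim spice jar, the mug, the can and the spoon where they are.

Things in the scene. Friction and masses are not known exactly. Their poses are not given: they have to be found in the camera images.
- maker: the yogurt maker, a low grey appliance fixed to the counter, 65 mm tall; place and yaw vary. Origin on the counter under the well's centre; +x away from the robot, +y left. In its frame: the well is 124 (x) by 280 mm (y) inside, walls 8 mm, rim 65 mm above the counter; behind it a rear deck 63 mm high, x 70 to 262 mm; on the right a black control strip with the dial, y -148 to -248 mm
- well (a point): centre of the well's inner floor, 12 mm above the counter; axes as the maker's. Up to four jars fit side by side in one row along y (for example at y = -99, -33, 33 and 99 mm). A jar in the well stands wholly below the rim
- ridge (a point): middle of the top of the ridge, a dark steel bar across the front of the rear deck, 84 mm behind the well's centre; 10 mm wide in x, 290 mm long in y, its top 8 mm above the rim (73 mm above the counter)
- cover_grip (a point): centre of the cover's handle, moving with it. The cover is an aluminium plate 150 x 296 x 8 mm lying on the rim, 300 g; the handle an upright black bar, 14 mm thick in the maker's x, 80 mm long in its y, 34 mm tall. This point lies 14 mm under the bar's top, 20 mm above the plate and 93 mm above the counter when closed
- cover_run (a joint): how far the cover is slid to the rear along the maker's +x, in m: 0 closed, 0.172 fully open (end stop). About 1 N of friction. Lying flat, it runs against the ridge after 4 mm; lifted more than 8 mm it passes above it. From about 0.164 on its front edge is past the ridge and it drops flat behind it
- cover (a joint): how far the cover is lifted, in m: 0 lying flat on the rim or deck, up to 0.030; it falls back by its own weight. Resting on the ridge it reads 0.008
- dial (a joint): dial angle in rad, growing clockwise seen from above. It clicks every 0.5236 rad (30 deg): 0 is off, 0.5236 the first click, 3.665 the seventh, 4.712 the ninth and last, stops just beyond both ends. Released between two clicks it springs to the nearer; it takes about 0.06 N m to turn. It starts at a leftover setting, second to fifth click
- dial_grip (a point): grip point on the dial's axis, 96 mm above the counter, 198 mm right (-y) of the well's centre. White disc, 48 mm diameter, with an upright bar 44 mm long, 14 mm thick, rising 8 mm above this point, the disc's top 22 mm below it. The black line on the bar's top is the pointing end (this point's -x); at off it points along the maker's -x to a long white mark; nine white dots mark the clicks
- jar0: squat earthenware cylindrical jar with a flat steel lid, 53 mm diameter, lid 55 mm diameter, 46 mm tall in all (body 34, lid 12), 160 g, standing upright on the counter at the start; origin at the centre of its underside, z up. Some starts have fewer than four jars: an absent jar has no pose
- jar1: squat earthenware cylindrical jar with a flat steel lid, 53 mm diameter, lid 55 mm diameter, 46 mm tall in all (body 34, lid 12), 160 g, standing upright on the counter at the start; origin at the centre of its underside, z up. Some starts have fewer than four jars: an absent jar has no pose
- jar2: squat earthenware cylindrical jar with a flat steel lid, 53 mm diameter, lid 55 mm diameter, 46 mm tall in all (body 34, lid 12), 160 g, standing upright on the counter at the start; origin at the centre of its underside, z up. Some starts have fewer than four jars: an absent jar has no pose
- jar3: squat earthenware cylindrical jar with a flat steel lid, 53 mm diameter, lid 55 mm diameter, 46 mm tall in all (body 34, lid 12), 160 g, standing upright on the counter at the start; origin at the centre of its underside, z up. Some starts have fewer than four jars: an absent jar has no pose
- tin: bystander: slim amber spice jar, 38 mm diameter, 105 mm tall, among the squat jars; origin under its centre
- mug: bystander: blue mug, 80 mm diameter, 90 mm tall; origin under its centre
- can: bystander: steel can, 74 mm diameter, 60 mm tall; origin under its centre
- spoon: bystander: wooden spoon, 240 mm long, lying along its x; origin under its middle
Things that resemble listed ones, but are neither listed nor needed, are in the scene too. Leave any green look-alike of the jar0 alone. What is shaped like the jar2 but green or red is not meant.

How it is judged:
By the outcome, as a careful person would: the job done as asked, in the order asked, and still so for the second after the job is handed in, with the robot touching nothing.
Of jar0, jar1, jar2, jar3 only 2 to 4 are there at a start; the rules pass over those that are not, and their reading is None.
At some moment in a run one of jar0, jar1, jar2, jar3 may be knocked a few centimetres aside while the robot is not near it.
It also fails if it takes over 210 s, if anything falls off the work surface, if the arm or the gripper's body presses on something with over 40 N, if the wrist force passes 120 N, or if a joint passes its speed limit or range.

## Working session

There is one attempt and no reset: what is moved stays moved. The work goes in short steps, Python scripts to look and compute and a tool call to move; the robot and the scene stay as the last step left them, time stands still between calls to the robot, and variables do not carry over. Pictures are saved under pics/ and viewed, at most 14 in all, crops included, and the job is handed in when it is done.

Besides the shell and the picture viewer there is one more tool, called after ">>>" by a JSON object that holds its "name" and its "arguments", one argument or row to a line. jog_arm: Moves the arm, as the interface text tells. Its arguments: {"type":"object","properties":{"moves":{"type":"array","items":{"type":"number"}},"hand":{"type":"number"},"force":{"type":"number"}},"required":["moves"]}

```bash
ls; mkdir -p pics; cat > h.py <<'E'
import numpy as np, cv2
from rig import arm, grab_frame, camera_info, recognise, cut_out, spot_point
from scipy.spatial.transform import Rotation as R
def cam(n):
    c=camera_info(n); Rm=cv2.Rodrigues(np.array(c["rvec"],float))[0]; return c,Rm,np.array(c["tvec"],float).ravel()
def w(n,p):
    c,Rm,t=cam(n); return Rm.T@(np.array(p)-t)
def px(n,P):
    c,Rm,t=cam(n); q=Rm@np.array(P)+t; return c["fx"]*q[0]/q[2]+c["cx"], c["fy"]*q[1]/q[2]+c["cy"]
def ray(n,u,v,z):
    c,Rm,t=cam(n); d=Rm.T@np.array([(u-c["cx"])/c["fx"],(v-c["cy"])/c["fy"],1]); o=-Rm.T@t
    return o+d*(z-o[2])/d[2]
E
python3 - <<'E'
from h import *
for n in("scene","top"):
    im=grab_frame(n); cv2.imwrite(f"pics/{n}0.png",im)
    c,Rm,t=cam(n); print(n,c["fx"],(-Rm.T@t).round(3))
    for g in("well","ridge","cover_grip","dial_grip","jar0","tin","mug","can","spoon","maker"):
        for d in spot_point(n,g): print(g,round(d["conf"],2),w(n,d["location"]).round(3),np.round(px(n,w(n,d["location"]))))
s=arm.sense(); print(s)
E
```

```text
pics
scene 465.17014886047434 [1.052 0.811 1.188]
ridge 0.77 [ 0.587 -0.13   0.069] [254. 209.]
ridge 0.51 [ 0.507 -0.135  0.093] [274. 194.]
cover_grip 0.71 [ 0.505 -0.135  0.095] [274. 193.]
jar0 0.92 [0.441 0.357 0.002] [383. 307.]
jar0 0.81 [ 0.529  0.36  -0.002] [360. 323.]
jar0 0.66 [0.581 0.196 0.002] [312. 290.]
jar0 0.61 [0.65  0.103 0.003] [276. 279.]
jar0 0.55 [ 0.516  0.266 -0.002] [343. 297.]
jar0 0.55 [ 0.514  0.109 -0.002] [313. 261.]
mug 0.78 [0.704 0.224 0.001] [283. 317.]
can 0.68 [0.325 0.272 0.005] [394. 268.]
spoon 0.5 [ 0.549 -0.509  0.004] [215. 157.]
maker 0.89 [ 0.504 -0.135 -0.001] [275. 213.]
top 454.20821773698077 [ 0.358 -0.074  1.246]
well 0.68 [ 0.504 -0.134 -0.004] [315. 228.]
well 0.66 [ 0.511 -0.329  0.091] [393. 222.]
ridge 0.97 [ 0.593 -0.133  0.075] [316. 191.]
ridge 0.45 [ 0.58   0.2   -0.003] [196. 199.]
ridge 0.35 [0.445 0.191 0.002] [196. 248.]
ridge 0.26 [ 0.703  0.23  -0.003] [187. 157.]
cover_grip 0.82 [ 0.502 -0.134  0.09 ] [317. 225.]
dial_grip 0.49 [ 0.515 -0.331  0.092] [394. 220.]
jar0 0.91 [ 0.65   0.101 -0.   ] [232. 175.]
jar0 0.88 
[... 549 characters left out ...]
003] [315. 227.]
{'clock': 1.1, 'joints': array([ 1.04801203e+00,  2.75892734e-01,  1.50488704e+00,  2.23954780e-05,
        1.36070486e+00, -1.21032996e-01]), 'qd': array([-0.00024295,  0.00203894, -0.00091348,  0.00094367, -0.00079954,
       -0.00069361]), 'joint_efforts': array([ 7.54030607e-04, -4.04472327e+01, -2.37500614e+01,  7.00744847e-02,
        2.48630211e-02,  3.73778278e-06]), 'position': array([0.2248777 , 0.52924652, 0.20550233]), 'ee_rot': array([6.69774321e-06, 1.99529737e-01, 9.79891770e-01, 5.46983795e-05]), 'ft_force': array([-0.09324761,  0.69721907, -0.40024205]), 'moment': array([-0.03272268,  0.00140061,  0.00426963]), 'grip_force': 0.0, 'width': 1.0046079811970827}
```

```bash
python3 - <<'E'
import cv2
t=cv2.imread("pics/top0.png"); s=cv2.imread("pics/scene0.png")
cv2.imwrite("pics/a.png",cv2.resize(t[110:330,100:480],(800,463),interpolation=cv2.INTER_CUBIC))
cv2.imwrite("pics/b.png",cv2.resize(s[120:370,190:470],(672,600),interpolation=cv2.INTER_CUBIC))
E
```

```text
(no output)
```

View pics/a.png

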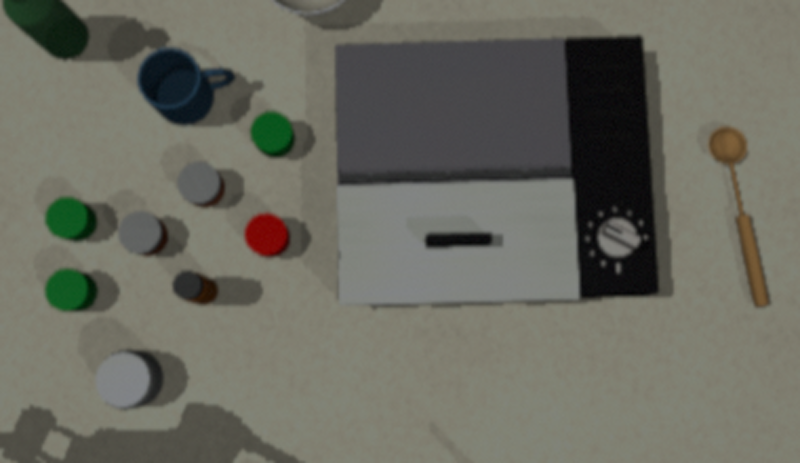

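View pics/b.png

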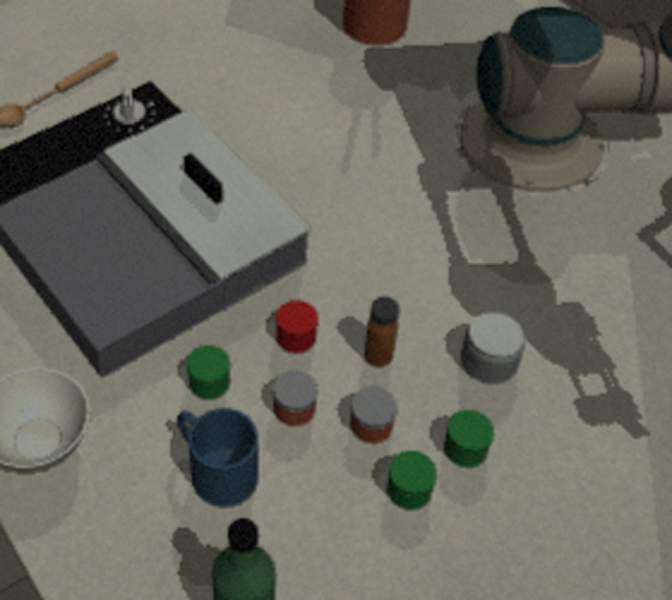

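Top crop: two grey-lidded earthenware jars at crop (200,184) and (142,233), i.e. full px (195,197) and (168,221). The greens at (272,133), (70,218), (70,290) and the red at (267,235) are look-alikes. The slim tin is at (195,288). Next I'll measure the maker yaw and the dial angle.

```bash
python3 - <<'E'
from h import *
t=grab_frame("top"); s=grab_frame("scene")
a=cv2.resize(t[195:245,365:425],(720,600),interpolation=cv2.INTER_CUBIC)
b=cv2.resize(t[180:240,150:215],(390,360),interpolation=cv2.INTER_CUBIC)
cv2.imwrite("pics/dial.png",cv2.resize(a,(400,333)))
c=np.zeros((360,800,3),np.uint8); c[:333,:400]=cv2.resize(a,(400,333)); c[:,405:795]=b
cv2.imwrite("pics/c.png",c)
for g in("cover","cover_grip","dial"):
    for d in cut_out("top",g)[:1]:
        m=d["mask"]; v,u=np.nonzero(m); z={"cover":.073,"cover_grip":.107,"dial":.09}[g]
        P=np.array([ray("top",x,y,z)[:2] for x,y in zip(u,v)]).astype(np.float32)
        print(g,d["conf"],m.sum(),cv2.minAreaRect(P),P.mean(0))
for y in (0,): print(px("top",[.513,-.33,.096]))
# handle by darkness on top: 
g=t[:,:,1].astype(int); 
sub=np.zeros_like(g,bool); sub[210:240,285:345]=1
v,u=np.nonzero(sub&(g<50)); P=np.array([ray("top",x,y,.107)[:2] for x,y in zip(u,v)]).astype(np.float32); print("handle",cv2.minAreaRect(P),P.mean(0),len(P))
E
```

```text
Traceback (most recent call last):
  File "h.py", line 11, in ray
    c,Rm,t=cam(n); d=Rm.T@np.array([(u-c["cx"])/c["fx"],(v-c["cy"])/c["fy"],1]); o=-Rm.T@t
           ~~~^^^
  File "h.py", line 5, in cam
    c=camera_info(n); Rm=cv2.Rodrigues(np.array(c["rvec"],float))[0]; return c,Rm,np.array(c["tvec"],float).ravel()
ValueError: time passes only in moves, steps and waits
```

View pics/c.png

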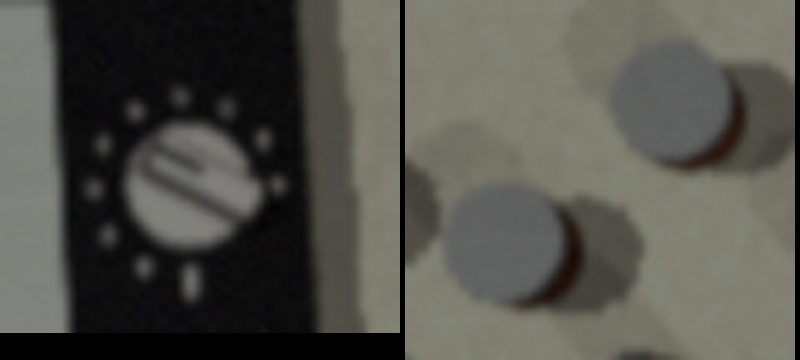

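The dial's black line points to the upper left, toward the 4th dot, so it is at click 4. The two grey-lidded jars with earthenware bodies are confirmed.

```bash
sed -i 's/^def cam(n):/from functools import lru_cache\n@lru_cache(None)\ndef cam(n):/' h.py; python3 - <<'E'
from h import *
t=grab_frame("top")
for g in("cover","cover_grip","dial","jar0"):
    for d in cut_out("top",g)[:1 if g!="jar0" else 6]:
        m=d["mask"]; v,u=np.nonzero(m); z={"cover":.073,"cover_grip":.107,"dial":.09,"jar0":.046}[g]
        P=np.array([ray("top",x,y,z)[:2] for x,y in zip(u,v)]).astype(np.float32)
        print(g,d["conf"],m.sum(),cv2.minAreaRect(P),P.mean(0))
g=t[:,:,1].astype(int)
sub=np.zeros_like(g,bool); sub[210:240,285:345]=1
v,u=np.nonzero(sub&(g<50)); P=np.array([ray("top",x,y,.107)[:2] for x,y in zip(u,v)]).astype(np.float32); print("handle",cv2.minAreaRect(P),P.mean(0),len(P))
# dial dots: bright pts on strip, z .066
k=(g[190:250,360:430]>90).astype(np.uint8)
n,l,st,ce=cv2.connectedComponentsWithStats(k)
for i in range(1,n): print(st[i,4], ray("top",ce[i,0]+360,ce[i,1]+190,.066 if st[i,4]<60 else .074).round(4))
# jar lids grey
hsv=cv2.cvtColor(t,cv2.COLOR_BGR2HSV)
for (u0,v0) in((195,197),(168,221)):
    q=t[v0-14:v0+14,u0-14:u0+14].astype(int); cc=t[v0,u0].astype(int); mm=(abs(q-cc).sum(2)<30)
    y,x=np.nonzero(mm); print("lid",mm.sum(),ray("top",x.mean()+u0-14,y.mean()+v0-14,.046).round(4), cc)
for n in("top","scene"):
    for g in ("dial_grip","cover_grip","ridge","well"):
        if n=="scene": 
            if g=="dial_grip": grab_frame(n)
        for d in spot_point(n,g)[:1]: print(n,g,d["conf"],w(n,d["location"]).round(4))
E
```

```text
cover 0.78 6496 ((0.505462646484375, -0.1346665918827057), (0.15005555748939514, 0.29538148641586304), 2.312762498855591) [ 0.5047445  -0.13467711]
cover_grip 0.77 6619 ((0.5022976994514465, -0.13270339369773865), (0.15248900651931763, 0.2913964092731476), 2.33312726020813) [ 0.5006051  -0.13320084]
dial 0.57 283 ((0.5103462934494019, -0.33002474904060364), (0.04386137053370476, 0.04879935085773468), 0.7719011306762695) [ 0.510505   -0.32889012]
jar0 0.85 390 ((0.5781300663948059, 0.19163596630096436), (0.06251481920480728, 0.05298066884279251), 46.373046875) [0.5780757  0.19137648]
jar0 0.81 409 ((0.5323410034179688, 0.35626742243766785), (0.05423012748360634, 0.06500042229890823), 0.7562658786773682) [0.5311184  0.35686725]
jar0 0.71 412 ((0.43993693590164185, 0.34995272755622864), (0.06662630289793015, 0.05108722299337387), 75.11579132080078) [0.44025454 0.34980214]
jar0 0.63 347 ((0.5128351449966431, 0.10312327742576599), (0.059417225420475006, 0.050719235092401505), 46.296913146972656) [0.5132439  0.10367052]
jar0 0.57 389 ((0.5146998167037964, 0.2612890899181366), (0.0539501719
[... 164 characters left out ...]
57519173622), 1.737013339996338) [0.64591926 0.10158915]
handle ((0.5029045939445496, -0.1361556351184845), (0.012725934386253357, 0.07574091106653214), 0.7889240384101868) [ 0.5031807  -0.13536082] 153
756 [ 0.5258 -0.4106  0.074 ]
755 [ 0.51   -0.2635  0.074 ]
108 [ 0.5196 -0.3408  0.074 ]
85 [ 0.5014 -0.326   0.074 ]
3 [ 0.4754 -0.3335  0.066 ]
lid 320 [0.5807 0.1953 0.046 ] [95 97 95]
lid 349 [0.516 0.268 0.046] [98 98 98]
top dial_grip 0.72 [ 0.5105 -0.3294  0.0911]
top cover_grip 0.67 [ 0.503  -0.134   0.0928]
top ridge 0.82 [ 0.5932 -0.1327  0.074 ]
scene dial_grip 0.54 [ 0.5152 -0.3347  0.0967]
scene cover_grip 0.81 [ 0.5062 -0.1352  0.0933]
scene ridge 0.88 [ 0.5901 -0.1321  0.0687]
```

```bash
cat >> h.py <<'E'
TH=np.deg2rad(2.3); O=np.array([.5045,-.1347])
def st():
    s=arm.sense(); M=R.from_quat(np.roll(s["ee_rot"],-1)).as_matrix(); return s,M
def to(x,y,z,phi):
    "remaining shift in tool units and turn units to pose"
    s,M=st(); d=M.T@(np.array([x,y,z])-s["position"]); f=np.degrees(np.arctan2(M[1,0],M[0,0]))
    tr=((f-phi+180)%360-180)
    print("shift",(d/.5).round(4),"turn",round(tr/180,4),"phi",round(f,2),"F",s["ft_force"].round(1),"w",round(s["width"],3),"g",round(s["grip_force"],1),"t",round(s["clock"],1),"pos",s["position"].round(4), "j",np.degrees(s["joints"]).round(0))
def mk(x,y):
    c,s_=np.cos(TH),np.sin(TH); return O+[c*x-s_*y,s_*x+c*y]
def tm(mx,my,z,phi=92.3): to(*mk(mx,my),z,phi)
E
```

>>> {"name": "jog_arm", "arguments": {
  "moves": [0,0,0,0.036,0,0,0,0.036,0,0,0,0.036,0,0,0,0.036,0,0,0,0.036,0,0,0,0.036,0,0,0,0.036,0,0,0,0.036,0,0,0,0.036,0,0,0,0.036,-0.06,0.0175,0,0,-0.06,0.0175,0,0,-0.06,0.0175,0,0,-0.06,0.0175,0,0,-0.06,0.0175,0,0,-0.06,0.0175,0,0,-0.06,0.0175,0,0,-0.06,0.0175,0,0,-0.06,0.0175,0,0,-0.06,0.0175,0,0],
  "hand": 0.45,
  "force": 20
}}

```text
clock: 3.62
position: [0.3239, 0.2314, 0.2057]
ee_rot: [0.0, 0.693, 0.721, 0.0]
ft_force: [0.7, 0.2, 0.5]
width: 0.45
grip_force: 0.0
```

>>> {"name": "jog_arm", "arguments": {
  "moves": [-0.06,0.0175,0,0,-0.06,0.0175,0,0,-0.06,0.0175,0,0,-0.06,0.0175,0,0,-0.06,0.0175,0,0,-0.06,0.0175,0,0,-0.06,0.0175,0,0,-0.06,0.0175,0,0,-0.06,0.0175,0,0,-0.06,0.0175,0,0,-0.06,0.0175,0,0,-0.06,0.0175,0,0,-0.06,0.0175,0,0,-0.06,0.0175,0,0,-0.06,0.0175,0,0,-0.06,0.0175,0,0,-0.06,0.0175,0,0,-0.06,0.0175,0,0,0,0,0,0]
}}

```text
clock: 5.2
position: [0.5035, -0.3068, 0.2047]
ee_rot: [0.002, 0.695, 0.719, -0.001]
ft_force: [0.2, 0.0, 0.8]
width: 0.452
grip_force: 0.0
```

```bash
python3 - <<'E'
from h import *
tm(0,-.198,.14,62.3)
E
```

```text
shift [-0.0516  0.016   0.1297] turn 0.1649 phi 91.99 F [0.2 0.  0.8] w 0.452 g 0.0 t 5.2 pos [ 0.5035 -0.3068  0.2047] j [-38.  17.  85.  -0.  78. -40.]
```

>>> {"name": "jog_arm", "arguments": {
  "moves": [-0.026,0.008,0.02,0,-0.0256,0.008,0.03,0,0,0,0.03,0.033,0,0,0.03,0.033,0,0,0.02,0.033,0,0,0,0.033,0,0,0,0.033,0,0,0,0,0,0,0,0]
}}

```text
clock: 5.95
position: [0.5104, -0.3257, 0.14]
ee_rot: [-0.0, 0.854, 0.52, -0.0]
ft_force: [-0.7, -0.0, 0.5]
width: 0.451
grip_force: 0.0
```

```bash
python3 - <<'E'
from h import *
tm(0,-.198,.08,62.3)
grab_frame("scene")
for d in spot_point("scene","dial_grip")[:2]: print(d["conf"],w("scene",d["location"]).round(4))
t=grab_frame("top")
for d in spot_point("top","dial_grip")[:2]: print(d["conf"],w("top",d["location"]).round(4))
E
```

```text
shift [-0.0103  0.0099  0.12  ] turn 0.002 phi 62.67 F [-0.7 -0.   0.5] w 0.451 g 0.0 t 6.0 pos [ 0.5104 -0.3257  0.14  ] j [-39.  21.  88.   0.  71. -12.]
0.53 [ 0.5134 -0.3334  0.096 ]
```

>>> {"name": "jog_arm", "arguments": {
  "moves": [-0.0103,0.0099,0,0.002,0,0,0.03,0,0,0,0.03,0,0,0,0.03,0,0,0,0.03,0,0,0,0,0,0,0,0,0]
}}

```text
clock: 6.73
position: [0.5124, -0.3333, 0.0799]
ee_rot: [-0.001, 0.857, 0.516, -0.0]
ft_force: [0.3, -0.9, 0.1]
width: 0.45
grip_force: 0.0
```

>>> {"name": "jog_arm", "arguments": {
  "moves": [0,0,0,0,0,0,0,0,0,0,0,0,0,0,0,0,0,0,0,0,0,0,0,0],
  "hand": 0
}}

```text
clock: 7.23
position: [0.5123, -0.3331, 0.0811]
ee_rot: [-0.0, 0.857, 0.516, -0.0]
ft_force: [-1.8, -0.2, 4.7]
width: 0.148
grip_force: 20.0
```

```bash
python3 - <<'E'
from h import *
tm(0,-.198,.08,182.3); print(st()[0]["moment"])
E
```

```text
shift [ 0.0011 -0.0002  0.0023] turn -0.6676 phi 62.13 F [-1.8 -0.2  4.7] w 0.148 g 20.0 t 7.2 pos [ 0.5123 -0.3331  0.0811] j [-40.  24.  92.  -0.  64. -12.]
[ 0.12893986  0.48549105 -0.06227847]
```

>>> {"name": "jog_arm", "arguments": {
  "moves": [0,0,0,-0.035,0,0,0,-0.035,0,0,0,-0.035,0,0,0,-0.035,0,0,0,-0.035,0,0,0,-0.035,0,0,0,-0.035,0,0,0,-0.035,0,0,0,-0.035,0,0,0,-0.035,0,0,0,-0.035,0,0,0,-0.035,0,0,0,-0.035,0,0,0,-0.035,0,0,0,-0.035,0,0,0,-0.035,0,0,0,-0.035,0,0,0,-0.035,0,0,0,-0.037,0,0,0,0]
}}

```text
clock: 8.9
position: [0.5133, -0.3324, 0.0811]
ee_rot: [0.001, -0.02, 1.0, 0.001]
ft_force: [0.1, 3.2, 5.3]
width: 0.151
grip_force: 20.0
```

```bash
python3 - <<'E'
from h import *
tm(0,-.198,.08,182.3); print(st()[0]["moment"])
E
```

```text
shift [ 0.0018 -0.0003  0.0022] turn -0.0002 phi -177.73 F [0.1 3.2 5.3] w 0.151 g 20.0 t 8.9 pos [ 0.5133 -0.3324  0.0811] j [ -40.   24.   92.    0.   64. -132.]
[ 0.6681374  -0.10795778  0.01284935]
```

Release, rise and turn back to φ=92.3, then check.

>>> {"name": "jog_arm", "arguments": {
  "moves": [0,0,0,0,0,0,0,0,0,0,0,0,0,0,-0.03,0,0,0,-0.04,0,0,0,-0.05,0,0,0,0,0.036,0,0,0,0.036,0,0,0,0.036,0,0,0,0.036,0,0,0,0.036,0,0,0,0.036,0,0,0,0.036,0,0,0,0.036,0,0,0,0.036,0,0,0,0.036,0,0,0,0.036,0,0,0,0.036,0,0,0,0.036,0,0,0,0],
  "hand": 0.45
}}

```text
clock: 10.57
position: [0.5125, -0.3334, 0.1401]
ee_rot: [-0.0, 0.658, 0.753, -0.0]
ft_force: [0.0, 0.4, 0.9]
width: 0.449
grip_force: 0.0
```

```bash
python3 - <<'E'
from h import *
tm(0,0,.079)
E
```

```text
shift [0.396  0.038  0.1222] turn 0.0304 phi 97.77 F [0.  0.4 0.9] w 0.449 g 0.0 t 10.6 pos [ 0.5125 -0.3334  0.1401] j [-40.  21.  88.  -0.  71. -47.]
```

>>> {"name": "jog_arm", "arguments": {
  "moves": [0,0,0,0.0304,0,0,0,0,0.05,0,0,0,0.05,0,0,0,0.05,0,0,0,0.05,0,0,0,0.05,0,0,0,0.05,0,0,0,0.05,0,0,0,0.046,0,0,0,0,0,0,0,0,0,0,0]
}}

```text
clock: 11.57
position: [0.5041, -0.1349, 0.1406]
ee_rot: [0.0, 0.69, 0.724, -0.0]
ft_force: [1.0, -0.3, -1.0]
width: 0.448
grip_force: 0.0
```

```bash
python3 - <<'E'
from h import *
tm(0,0,.079)
t=grab_frame("top"); s=grab_frame("scene")
c=np.zeros((400,800,3),np.uint8); c[:,:400]=cv2.resize(t[195:245,365:415],(400,400),interpolation=cv2.INTER_CUBIC);c[:,400:]=cv2.resize(s[120:240,200:320],(400,400),interpolation=cv2.INTER_CUBIC)
cv2.imwrite("pics/d.png",c)
E
```

```text
shift [0.0004 0.0008 0.1232] turn 0.0025 phi 92.74 F [ 1.  -0.3 -1. ] w 0.448 g 0.0 t 11.6 pos [ 0.5041 -0.1349  0.1406] j [-23.  14.  99.  -0.  67. -25.]
```

View pics/d.png

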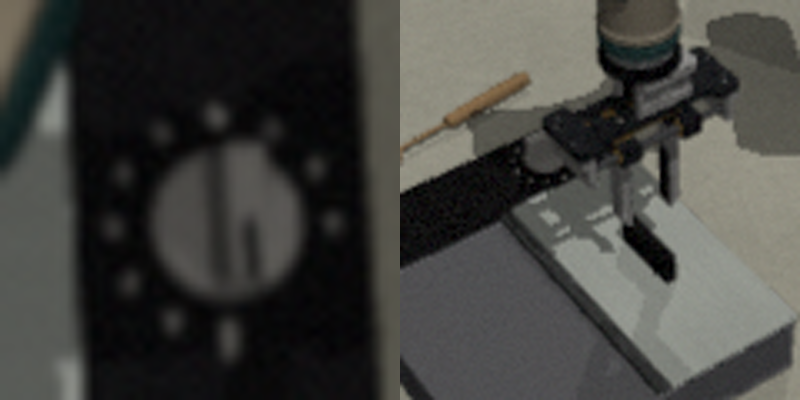

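The black line now points down to the long mark, so the dial is off. The gripper straddles the handle. Descending and gripping.

>>> {"name": "jog_arm", "arguments": {
  "moves": [0,0,0.03,0.0025,0,0,0.03,0,0,0,0.03,0,0,0,0.026,0,0,0,0.006,0,0,0,0,0,0,0,0,0]
}}

```text
clock: 12.25
position: [0.5045, -0.1364, 0.0797]
ee_rot: [0.0, 0.695, 0.719, 0.0]
ft_force: [0.5, -0.5, 0.3]
width: 0.453
grip_force: 0.0
```

>>> {"name": "jog_arm", "arguments": {
  "moves": [0,0,0,0,0,0,0,0,0,0,0,0,0,0,0,0,0,0,0,0,0,0,0,0],
  "hand": 0,
  "force": 35
}}

```text
clock: 12.75
position: [0.5046, -0.1354, 0.0799]
ee_rot: [0.001, 0.694, 0.72, 0.0]
ft_force: [0.7, 0.3, 1.0]
width: 0.144
grip_force: 35.0
```

>>> {"name": "jog_arm", "arguments": {
  "moves": [0,0,-0.01,0,0,0,-0.01,0,0,0,-0.01,0,0,0,-0.004,0,0,0,0,0,0,0,0,0]
}}

```text
clock: 13.25
position: [0.5046, -0.1354, 0.0967]
ee_rot: [0.0, 0.695, 0.719, 0.0]
ft_force: [3.4, 0.2, -2.7]
width: 0.143
grip_force: 35.0
```

```bash
python3 - <<'E'
from h import *
tm(.172,0,.096)
E
```

```text
shift [0.0031 0.3439 0.0019] turn -0.0016 phi 92.02 F [ 3.4  0.2 -2.7] w 0.143 g 35.0 t 13.2 pos [ 0.5046 -0.1354  0.0967] j [-23.  16. 102.   0.  61. -25.]
```

>>> {"name": "jog_arm", "arguments": {
  "moves": [0,0.04,0,0,0,0.04,0,0,0,0.04,0,0,0,0.04,0,0,0,0.04,0,0,0,0.04,0,0,0,0.04,0,0,0,0.03,0,0,0,0.02,0,0,0,0.012,0,0,0,0,0,0,0,0,0,0]
}}

```text
clock: 14.25
position: [0.6746, -0.1286, 0.096]
ee_rot: [-0.001, 0.695, 0.719, 0.0]
ft_force: [0.6, 1.8, -4.0]
width: 0.148
grip_force: 35.0
```

```bash
python3 - <<'E'
from h import *
tm(.172,0,.08)
E
```

```text
shift [0.0014 0.0036 0.032 ] turn -0.0016 phi 92.02 F [ 0.6  1.8 -4. ] w 0.148 g 35.0 t 14.2 pos [ 0.6746 -0.1286  0.096 ] j [-17.  29.  81.   0.  70. -19.]
```

>>> {"name": "jog_arm", "arguments": {
  "moves": [0,0.002,0,0,0,0.002,0,0,0,0.002,0,0,0,0,0,0]
}}

```text
clock: 14.58
position: [0.6766, -0.1285, 0.0963]
ee_rot: [-0.001, 0.695, 0.719, -0.0]
ft_force: [-2.1, 4.1, -1.8]
width: 0.147
grip_force: 35.0
```

>>> {"name": "jog_arm", "arguments": {
  "moves": [0,0,0.01,0,0,0,0.01,0,0,0,0.008,0,0,0,0.004,0,0,0,0,0]
}}

```text
clock: 15.0
position: [0.6766, -0.1286, 0.0801]
ee_rot: [-0.001, 0.695, 0.719, -0.0]
ft_force: [-3.0, 4.8, -3.3]
width: 0.144
grip_force: 35.0
```

```bash
python3 - <<'E'
from h import *
tm(.172,0,.08)
E
```

```text
shift [ 0.0015 -0.0003  0.0003] turn -0.0016 phi 92.01 F [-3.   4.8 -3.3] w 0.144 g 35.0 t 15.0 pos [ 0.6766 -0.1286  0.0801] j [-17.  30.  81.   0.  69. -19.]
```

>>> {"name": "jog_arm", "arguments": {
  "moves": [0,0,0,0,0,0,0,0,0,0,0,0,0,0,-0.04,0,0,0,-0.06,0,0,0,-0.06,0,0,0,0,0,0,0,0,0],
  "hand": 0.45
}}

```text
clock: 15.67
position: [0.6801, -0.1305, 0.1637]
ee_rot: [0.003, 0.695, 0.719, 0.001]
ft_force: [0.4, -0.7, -1.6]
width: 0.451
grip_force: 0.0
```

```bash
python3 - <<'E'
from h import *
t=grab_frame("top"); cv2.imwrite("pics/e.png",cv2.resize(t[110:330,100:480],(800,463),interpolation=cv2.INTER_CUBIC))
for d in spot_point("top","jar0"): print(round(d["conf"],2),w("top",d["location"]).round(3))
for (u0,v0) in((195,197),(168,221)):
    q=t[v0-14:v0+14,u0-14:u0+14].astype(int); cc=t[v0,u0].astype(int); mm=(abs(q-cc).sum(2)<30)
    y,x=np.nonzero(mm); print("lid",mm.sum(),ray("top",x.mean()+u0-14,y.mean()+v0-14,.046).round(4), cc)
to(.5815,.196,.16,92.3)
E
```

```text
0.93 [ 0.646  0.102 -0.001]
0.84 [ 0.58   0.199 -0.003]
0.83 [ 0.513  0.27  -0.004]
0.83 [ 0.539  0.363 -0.001]
0.66 [ 0.514  0.108 -0.002]
0.63 [ 0.442  0.356 -0.002]
lid 314 [0.5809 0.1957 0.046 ] [115 116 114]
lid 330 [0.516  0.2679 0.046 ] [116 117 115]
shift [ 0.6575 -0.1697 -0.    ] turn -0.0017 phi 92.0 F [ 0.2  0.2 -0.9] w 0.453 g 0.0 t 15.8 pos [ 0.6778 -0.1296  0.1601] j [-17.  27.  75.  -0.  78. -19.]
```

View pics/e.png

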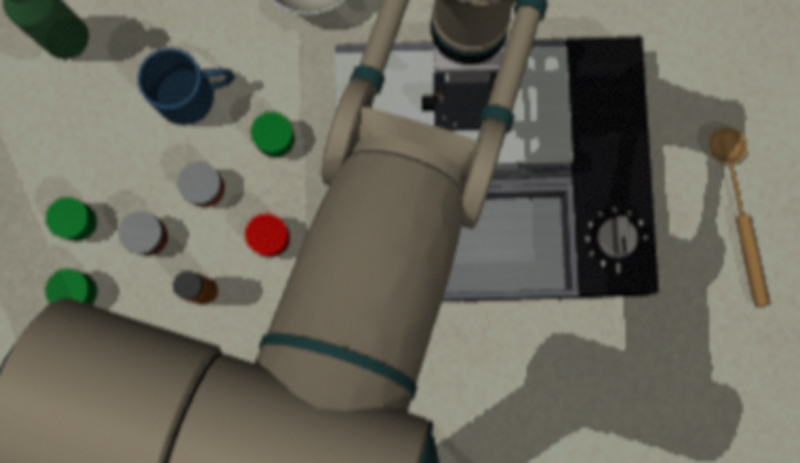

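The cover is open, the well is visible, and the jars at crop (200,184) and (142,233) haven't moved. Going to jar A.

>>> {"name": "jog_arm", "arguments": {
  "moves": [0.055,-0.0142,-0.01,0,0.055,-0.0142,-0.01,0,0.055,-0.0142,0,0,0.055,-0.0142,0,0,0.055,-0.0142,0,0,0.055,-0.0142,0,0,0.055,-0.0142,0,0,0.055,-0.0142,0,0,0.055,-0.0142,0,0,0.055,-0.0142,0,0,0.055,-0.0142,0,0,0.0525,-0.0135,0,-0.0017,0,0,0,0,0,0,0,0],
  "hand": 0.85
}}

```text
clock: 16.93
position: [0.5805, 0.1971, 0.1689]
ee_rot: [-0.0, 0.692, 0.722, -0.001]
ft_force: [-0.5, -0.9, 0.4]
width: 0.849
grip_force: 0.0
```

```bash
python3 - <<'E'
from h import *
s=grab_frame("scene"); 
for d in spot_point("scene","jar0"): print(round(d["conf"],2),w("scene",d["location"]).round(3))
to(.581,.1965,.02,92.3)
E
```

```text
0.97 [0.44  0.358 0.001]
0.84 [ 0.517  0.106 -0.002]
0.82 [0.516 0.267 0.002]
0.8 [ 0.648  0.107 -0.001]
0.7 [ 0.53   0.361 -0.002]
0.69 [0.58  0.198 0.004]
shift [ 0.0024 -0.0004  0.2988] turn 0.0001 phi 92.32 F [ 0.5 -0.2 -0.2] w 0.856 g 0.0 t 17.0 pos [0.5814 0.1955 0.1694] j [12. 20. 85. -0. 75. 10.]
```

>>> {"name": "jog_arm", "arguments": {
  "moves": [0.002,0,0.04,0,0,0,0.05,0,0,0,0.05,0,0,0,0.05,0,0,0,0.04,0,0,0,0.03,0,0,0,0.02,0,0,0,0.012,0,0,0,0.006,0,0,0,0,0,0,0,0,0]
}}

```text
clock: 17.95
position: [0.5824, 0.1972, 0.0222]
ee_rot: [0.0, 0.693, 0.721, 0.001]
ft_force: [-0.6, -0.7, -0.2]
width: 0.851
grip_force: 0.0
```

>>> {"name": "jog_arm", "arguments": {
  "moves": [0,0,0,0,0,0,0,0,0,0,0,0,0,0,0,0,0,0,0,0,0,0,0,0],
  "hand": 0.3,
  "force": 30
}}

```text
clock: 18.45
position: [0.5814, 0.1974, 0.0219]
ee_rot: [-0.0, 0.693, 0.721, 0.0]
ft_force: [-0.7, -1.0, 2.9]
width: 0.575
grip_force: 30.0
```

>>> {"name": "jog_arm", "arguments": {
  "moves": [0,0,-0.02,0,0,0,-0.04,0,0,0,-0.06,0,0,0,-0.06,0,0,0,-0.06,0,0,0,-0.06,0,0,0,0,0,0,0,0,0]
}}

```text
clock: 19.12
position: [0.5828, 0.1976, 0.1736]
ee_rot: [0.001, 0.693, 0.721, 0.002]
ft_force: [0.1, -0.4, -2.1]
width: 0.576
grip_force: 30.0
```

```bash
python3 - <<'E'
from h import *
tm(0,-.05,.17)
E
```

```text
shift [-0.7577 -0.1836  0.0058] turn 0.0002 phi 92.33 F [ 0.1 -0.4 -2.1] w 0.576 g 30.0 t 19.1 pos [0.5828 0.1976 0.1736] j [12. 20. 84. -0. 75. 10.]
```

>>> {"name": "jog_arm", "arguments": {
  "moves": [-0.0505,-0.0122,0,0,-0.0505,-0.0122,0,0,-0.0505,-0.0122,0,0,-0.0505,-0.0122,0,0,-0.0505,-0.0122,0,0,-0.0505,-0.0122,0,0,-0.0505,-0.0122,0,0,-0.0505,-0.0122,0,0,-0.0505,-0.0122,0,0,-0.0505,-0.0122,0,0,-0.0505,-0.0122,0,0,-0.0505,-0.0122,0,0,-0.0505,-0.0122,0,0,-0.0505,-0.0122,0,0,-0.0505,-0.0122,0,0,0,0,0,0,0,0,0,0]
}}

```text
clock: 20.53
position: [0.5042, -0.1852, 0.1695]
ee_rot: [-0.002, 0.694, 0.72, -0.0]
ft_force: [0.0, 0.0, -1.4]
width: 0.577
grip_force: 30.0
```

```bash
python3 - <<'E'
from h import *
tm(0,-.05,.034)
E
```

```text
shift [0.0003 0.0056 0.271 ] turn -0.0007 phi 92.17 F [ 0.   0.  -1.4] w 0.577 g 30.0 t 20.5 pos [ 0.5042 -0.1852  0.1695] j [-28.  14.  94.   0.  72. -30.]
```

>>> {"name": "jog_arm", "arguments": {
  "moves": [0,0.005,0.04,0,0,0,0.05,0,0,0,0.05,0,0,0,0.045,0,0,0,0.035,0,0,0,0.02,0,0,0,0.01,0,0,0,0.006,0,0,0,0.004,0,0,0,0.003,0,0,0,0.002,0,0,0,0,0,0,0,0,0]
}}

```text
clock: 21.62
position: [0.5083, -0.1849, 0.0395]
ee_rot: [0.0, 0.693, 0.721, 0.0]
ft_force: [0.3, -0.3, -1.2]
width: 0.573
grip_force: 30.0
```

```bash
python3 - <<'E'
from h import *
tm(0,-.05,.034)
E
```

```text
shift [ 0.0006 -0.0037  0.011 ] turn 0.0001 phi 92.32 F [ 0.3 -0.3 -1.2] w 0.573 g 30.0 t 21.6 pos [ 0.5083 -0.1849  0.0395] j [-27.  21. 104.   0.  54. -30.]
```

>>> {"name": "jog_arm", "arguments": {
  "moves": [0,-0.0036,0.004,0,0,0,0.003,0,0,0,0.002,0,0,0,0,0,0,0,0,0]
}}

```text
clock: 22.03
position: [0.5062, -0.1848, 0.0344]
ee_rot: [-0.0, 0.693, 0.721, 0.0]
ft_force: [0.2, 0.2, -1.1]
width: 0.577
grip_force: 30.0
```

>>> {"name": "jog_arm", "arguments": {
  "moves": [0,0,0.001,0,0,0,0.001,0,0,0,0,0]
}}

```text
clock: 22.28
position: [0.5064, -0.1849, 0.0339]
ee_rot: [0.0, 0.693, 0.721, 0.0]
ft_force: [-1.3, 0.6, 2.5]
width: 0.581
grip_force: 30.0
```

Contact with the floor. Release to 0.75, rise, and look.

>>> {"name": "jog_arm", "arguments": {
  "moves": [0,0,0,0,0,0,0,0,0,0,0,0,0,0,0,0,0,0,-0.03,0,0,0,-0.05,0,0,0,-0.06,0,0,0,-0.06,0,0,0,-0.06,0,0,0,0,0,0,0,0,0],
  "hand": 0.75
}}

```text
clock: 23.2
position: [0.5074, -0.1854, 0.1652]
ee_rot: [0.002, 0.693, 0.721, 0.001]
ft_force: [-0.9, -0.7, -0.2]
width: 0.752
grip_force: 0.0
```

```bash
python3 - <<'E'
from h import *
t=grab_frame("top")
for d in spot_point("top","jar0"): print(round(d["conf"],2),w("top",d["location"]).round(3))
for (u0,v0) in((168,221),):
    q=t[v0-14:v0+14,u0-14:u0+14].astype(int); cc=t[v0,u0].astype(int); mm=(abs(q-cc).sum(2)<30)
    y,x=np.nonzero(mm); print("lid",mm.sum(),ray("top",x.mean()+u0-14,y.mean()+v0-14,.046).round(4), cc)
to(.516,.268,.17,92.3)
E
```

```text
0.86 [0.516 0.108 0.001]
0.82 [ 0.444  0.359 -0.001]
0.79 [0.514 0.269 0.003]
0.67 [ 0.702  0.229 -0.002]
0.52 [ 0.507 -0.181  0.012]
lid 339 [0.516 0.268 0.046] [105 106 104]
shift [ 0.9032  0.0577 -0.0143] turn 0.0001 phi 92.32 F [-0.9  0.1  0.3] w 0.753 g 0.0 t 23.3 pos [ 0.5055 -0.1844  0.1625] j [-27.  14.  95.   0.  71. -30.]
```

>>> {"name": "jog_arm", "arguments": {
  "moves": [0.05,0.0032,-0.015,0,0.05,0.0032,0,0,0.05,0.0032,0,0,0.05,0.0032,0,0,0.05,0.0032,0,0,0.05,0.0032,0,0,0.05,0.0032,0,0,0.05,0.0032,0,0,0.05,0.0032,0,0,0.05,0.0032,0,0,0.05,0.0032,0,0,0.05,0.0032,0,0,0.05,0.0032,0,0,0.05,0.0032,0,0,0.05,0.0032,0,0,0.05,0.0032,0,0,0.05,0.0032,0,0,0.05,0.0032,0,0,0,0,0,0,0,0,0,0],
  "hand": 0.85
}}

```text
clock: 24.97
position: [0.5156, 0.2664, 0.1688]
ee_rot: [-0.001, 0.692, 0.722, -0.002]
ft_force: [-0.7, -0.2, -0.4]
width: 0.849
grip_force: 0.0
```

```bash
python3 - <<'E'
from h import *
s=grab_frame("scene"); 
for d in spot_point("scene","jar0"): print(round(d["conf"],2),w("scene",d["location"]).round(3))
to(.516,.268,.02,92.3)
E
```

```text
0.94 [ 0.516  0.265 -0.002]
0.92 [ 0.531  0.357 -0.001]
0.85 [0.44  0.353 0.001]
0.77 [ 0.651  0.104 -0.001]
0.62 [ 0.514  0.11  -0.004]
0.61 [ 0.508 -0.19   0.013]
shift [0.0065 0.0012 0.2991] turn 0.0001 phi 92.32 F [-0.2 -0.1 -0.2] w 0.847 g 0.0 t 25.1 pos [0.5159 0.265  0.1696] j [20. 18. 89. -0. 74. 18.]
```

>>> {"name": "jog_arm", "arguments": {
  "moves": [0.005,0.001,0.04,0,0,0,0.05,0,0,0,0.05,0,0,0,0.05,0,0,0,0.04,0,0,0,0.03,0,0,0,0.02,0,0,0,0.012,0,0,0,0.006,0,0,0,0,0,0,0,0,0]
}}

```text
clock: 25.98
position: [0.5178, 0.2686, 0.0227]
ee_rot: [0.0, 0.693, 0.721, 0.001]
ft_force: [0.2, 0.1, -0.2]
width: 0.85
grip_force: 0.0
```

>>> {"name": "jog_arm", "arguments": {
  "moves": [0,0,0,0,0,0,0,0,0,0,0,0,0,0,0,0,0,0,0,0,0,0,0,0],
  "hand": 0.3
}}

```text
clock: 26.48
position: [0.5166, 0.2686, 0.0223]
ee_rot: [-0.0, 0.693, 0.721, -0.0]
ft_force: [-2.0, 0.2, 3.8]
width: 0.576
grip_force: 30.0
```

>>> {"name": "jog_arm", "arguments": {
  "moves": [0,0,-0.02,0,0,0,-0.04,0,0,0,-0.06,0,0,0,-0.06,0,0,0,-0.06,0,0,0,-0.06,0,0,0,0,0,0,0,0,0]
}}

```text
clock: 27.15
position: [0.5185, 0.2689, 0.1739]
ee_rot: [0.001, 0.693, 0.721, 0.002]
ft_force: [-0.4, 0.5, -2.3]
width: 0.578
grip_force: 30.0
```

```bash
python3 - <<'E'
from h import *
tm(0,.05,.17)
E
```

```text
shift [-0.7054 -0.0606  0.0064] turn 0.0001 phi 92.33 F [-0.4  0.5 -2.3] w 0.578 g 30.0 t 27.1 pos [0.5185 0.2689 0.1739] j [21. 18. 88. -0. 74. 18.]
```

>>> {"name": "jog_arm", "arguments": {
  "moves": [-0.047,-0.004,0,0,-0.047,-0.004,0,0,-0.047,-0.004,0,0,-0.047,-0.004,0,0,-0.047,-0.004,0,0,-0.047,-0.004,0,0,-0.047,-0.004,0,0,-0.047,-0.004,0,0,-0.047,-0.004,0,0,-0.047,-0.004,0,0,-0.047,-0.004,0,0,-0.047,-0.004,0,0,-0.047,-0.004,0,0,-0.047,-0.004,0,0,-0.047,-0.004,0,0,0,0,0,0,0,0,0,0]
}}

```text
clock: 28.57
position: [0.5002, -0.0854, 0.1699]
ee_rot: [-0.002, 0.694, 0.72, -0.001]
ft_force: [-0.7, 0.4, -1.9]
width: 0.575
grip_force: 30.0
```

```bash
python3 - <<'E'
from h import *
tm(0,.05,.034)
E
```

```text
shift [0.0007 0.0057 0.2718] turn -0.0007 phi 92.18 F [-0.7  0.4 -1.9] w 0.575 g 30.0 t 28.6 pos [ 0.5002 -0.0854  0.1699] j [-18.  11.  97.   0.  71. -20.]
```

>>> {"name": "jog_arm", "arguments": {
  "moves": [0,0.002,0.04,0,0,0,0.05,0,0,0,0.05,0,0,0,0.045,0,0,0,0.035,0,0,0,0.02,0,0,0,0.012,0,0,0,0.006,0,0,0,0.004,0,0,0,0,0,0,0,0,0]
}}

```text
clock: 29.48
position: [0.5032, -0.085, 0.0417]
ee_rot: [0.001, 0.693, 0.721, 0.0]
ft_force: [0.2, 0.0, -1.5]
width: 0.577
grip_force: 30.0
```

```bash
python3 - <<'E'
from h import *
tm(0,.05,.034)
E
```

```text
shift [ 0.0005 -0.0013  0.0154] turn 0.0001 phi 92.33 F [ 0.2  0.  -1.5] w 0.577 g 30.0 t 29.5 pos [ 0.5032 -0.085   0.0417] j [-17.  19. 108.   0.  53. -20.]
```

>>> {"name": "jog_arm", "arguments": {
  "moves": [0,-0.001,0.006,0,0,0,0.004,0,0,0,0.0025,0,0,0,0.001,0,0,0,0,0,0,0,0,0]
}}

```text
clock: 29.98
position: [0.5019, -0.0849, 0.0343]
ee_rot: [-0.0, 0.693, 0.721, -0.0]
ft_force: [-0.4, -0.5, -0.1]
width: 0.575
grip_force: 30.0
```

>>> {"name": "jog_arm", "arguments": {
  "moves": [0,0,0.001,0,0,0,0.0005,0,0,0,0,0]
}}

```text
clock: 30.23
position: [0.5019, -0.0849, 0.0343]
ee_rot: [0.0, 0.693, 0.721, 0.0]
ft_force: [-1.9, 1.0, 6.6]
width: 0.577
grip_force: 30.0
```

Set down. Release and rise.

>>> {"name": "jog_arm", "arguments": {
  "moves": [0,0,0,0,0,0,0,0,0,0,0,0,0,0,0,0,0,0,-0.03,0,0,0,-0.05,0,0,0,-0.06,0,0,0,-0.06,0,0,0,-0.06,0,0,0,0,0,0,0,0,0],
  "hand": 0.75
}}

```text
clock: 31.15
position: [0.5032, -0.0852, 0.1651]
ee_rot: [0.002, 0.693, 0.721, 0.001]
ft_force: [-0.2, 0.4, -0.8]
width: 0.751
grip_force: 0.0
```

```bash
python3 - <<'E'
from h import *
s=grab_frame("scene"); t=grab_frame("top")
cv2.imwrite("pics/f.png",np.hstack([cv2.resize(s,(400,300)),cv2.resize(t,(400,300))]))
tm(.172,0,.16)
for n in("scene","top"):
  for d in spot_point(n,"cover_grip")[:2]: print(n,d["conf"],w(n,d["location"]).round(4))
print(mk(.172,0))
E
```

```text
shift [-0.1004  0.3465  0.0044] turn 0.0001 phi 92.32 F [-0.1  0.6 -0.9] w 0.749 g 0.0 t 31.2 pos [ 0.5012 -0.0847  0.1625] j [-17.  12.  98.   0.  70. -20.]
scene 0.61 [ 0.6785 -0.1281  0.0954]
top 0.61 [ 0.6758 -0.1285  0.0895]
[ 0.67636144 -0.12779733]
```

View pics/f.png

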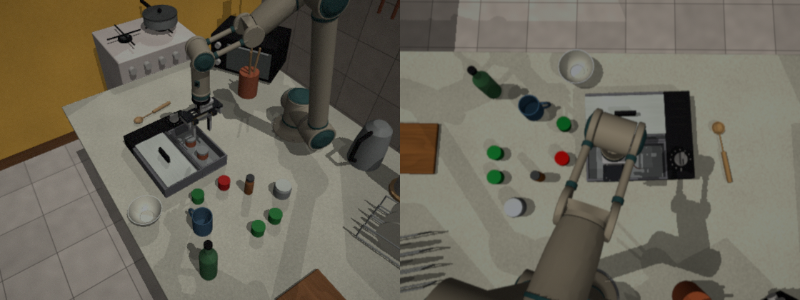

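Both jars stand in the well, and there are no other grey-lidded jars on the counter. Now to the handle.

>>> {"name": "jog_arm", "arguments": {
  "moves": [-0.0125,0.043,0,0,-0.0125,0.043,0,0,-0.0125,0.043,0,0,-0.0125,0.043,0,0,-0.0125,0.043,0,0,-0.0125,0.043,0,0,-0.0125,0.043,0,0,-0.0125,0.045,0,0,0,0,0,0,0,0,0,0,0,0,0,0],
  "hand": 0.45
}}

```text
clock: 32.27
position: [0.6753, -0.1274, 0.1619]
ee_rot: [-0.002, 0.693, 0.721, -0.001]
ft_force: [-0.4, -0.9, -0.8]
width: 0.451
grip_force: 0.0
```

```bash
python3 - <<'E'
from h import *
tm(.172,-0.0005,.08)
E
```

```text
shift [-0.0021  0.0026  0.1638] turn 0.0001 phi 92.33 F [-0.4 -0.9 -0.8] w 0.451 g 0.0 t 32.3 pos [ 0.6753 -0.1274  0.1619] j [-16.  27.  75.   0.  78. -19.]
```

>>> {"name": "jog_arm", "arguments": {
  "moves": [-0.0021,0.0026,0.03,0,0,0,0.04,0,0,0,0.04,0,0,0,0.03,0,0,0,0.016,0,0,0,0.008,0,0,0,0,0,0,0,0,0]
}}

```text
clock: 32.93
position: [0.6783, -0.1288, 0.0823]
ee_rot: [0.0, 0.693, 0.721, 0.0]
ft_force: [0.6, -0.0, 0.3]
width: 0.447
grip_force: 0.0
```

>>> {"name": "jog_arm", "arguments": {
  "moves": [0,0,0,0,0,0,0,0,0,0,0,0,0,0,0,0,0,0,0,0,0,0,0,0],
  "hand": 0,
  "force": 35
}}

```text
clock: 33.43
position: [0.6766, -0.129, 0.0819]
ee_rot: [-0.001, 0.693, 0.721, -0.001]
ft_force: [-5.2, -0.2, 4.1]
width: 0.145
grip_force: 35.0
```

>>> {"name": "jog_arm", "arguments": {
  "moves": [0,0,-0.01,0,0,0,-0.01,0,0,0,-0.01,0,0,0,-0.004,0,0,0,0,0,0,0,0,0]
}}

```text
clock: 33.93
position: [0.6767, -0.1289, 0.0982]
ee_rot: [-0.001, 0.693, 0.721, -0.001]
ft_force: [-5.0, -1.1, -2.4]
width: 0.148
grip_force: 35.0
```

```bash
python3 - <<'E'
from h import *
tm(0,0,.096)
E
```

```text
shift [ 0.0025 -0.3445  0.0056] turn 0.0001 phi 92.33 F [-5.  -1.1 -2.4] w 0.148 g 35.0 t 33.9 pos [ 0.6767 -0.1289  0.0982] j [-17.  29.  80.  -0.  71. -19.]
```

>>> {"name": "jog_arm", "arguments": {
  "moves": [0,-0.02,0,0,0,-0.04,0,0,0,-0.04,0,0,0,-0.04,0,0,0,-0.04,0,0,0,-0.04,0,0,0,-0.04,0,0,0,-0.04,0,0,0,-0.026,0,0,0,-0.012,0,0,0,-0.004,0,0,0,0,0,0,0,0,0,0]
}}

```text
clock: 35.02
position: [0.5078, -0.1358, 0.0986]
ee_rot: [0.0, 0.693, 0.721, 0.0]
ft_force: [-1.3, -0.4, -3.3]
width: 0.145
grip_force: 35.0
```

```bash
python3 - <<'E'
from h import *
tm(0,0,.082)
E
```

```text
shift [ 0.0025 -0.0066  0.0332] turn 0.0001 phi 92.32 F [-1.3 -0.4 -3.3] w 0.145 g 35.0 t 35.0 pos [ 0.5078 -0.1358  0.0986] j [-23.  16. 102.   0.  62. -25.]
```

>>> {"name": "jog_arm", "arguments": {
  "moves": [0,-0.003,0,0,0,-0.003,0,0,0,-0.002,0,0,0,-0.001,0,0,0,0,0,0,0,0,0,0]
}}

```text
clock: 35.52
position: [0.5045, -0.136, 0.0988]
ee_rot: [0.001, 0.693, 0.721, 0.001]
ft_force: [4.6, 1.1, -2.8]
width: 0.144
grip_force: 35.0
```

>>> {"name": "jog_arm", "arguments": {
  "moves": [0,0,0.01,0,0,0,0.01,0,0,0,0.008,0,0,0,0.004,0,0,0,0.001,0,0,0,0,0]
}}

```text
clock: 36.02
position: [0.5045, -0.1359, 0.0819]
ee_rot: [0.001, 0.693, 0.721, 0.001]
ft_force: [5.4, 1.8, -3.2]
width: 0.147
grip_force: 35.0
```

```bash
python3 - <<'E'
from h import *
tm(0,0,.082)
E
```

```text
shift [ 0.0025  0.0001 -0.0002] turn -0.0 phi 92.3 F [ 5.4  1.8 -3.2] w 0.147 g 35.0 t 36.0 pos [ 0.5045 -0.1359  0.0819] j [-23.  17. 104.   0.  59. -25.]
```

>>> {"name": "jog_arm", "arguments": {
  "moves": [0,0,0.001,0,0,0,0.0005,0,0,0,0,0]
}}

```text
clock: 36.27
position: [0.5045, -0.136, 0.0819]
ee_rot: [0.001, 0.693, 0.721, 0.001]
ft_force: [5.6, 1.2, 2.1]
width: 0.15
grip_force: 35.0
```

>>> {"name": "jog_arm", "arguments": {
  "moves": [0,0,0,0,0,0,0,0,0,0,0,0,0,0,-0.04,0,0,0,-0.06,0,0,0,-0.04,0,-0.05,0,0,0,-0.05,0,0,0,-0.05,0,0,0,-0.05,0,0,0,-0.05,0,0,0,-0.05,0,0,0,-0.05,0,0,0,-0.043,0,0,0,0,0,0,0,0,0,0,0],
  "hand": 0.45
}}

```text
clock: 37.6
position: [0.5098, -0.3327, 0.1504]
ee_rot: [-0.001, 0.693, 0.721, -0.0]
ft_force: [-0.4, 0.4, -0.6]
width: 0.45
grip_force: 0.0
```

```bash
python3 - <<'E'
from h import *
s=grab_frame("scene"); t=grab_frame("top")
cv2.imwrite("pics/g.png",np.hstack([cv2.resize(s[130:250,180:320],(400,343)),cv2.resize(t[130:270,240:400],(400,343))]))
tm(0,-.198,.14,182.3)
for n in("scene","top"):
  for d in spot_point(n,"cover_grip")[:2]: print(n,d["conf"],w(n,d["location"]).round(4))
E
```

```text
shift [-0.0031  0.0048  0.0214] turn -0.4999 phi 92.32 F [ 0.3 -0.1  0.6] w 0.451 g 0.0 t 37.7 pos [ 0.51   -0.3311  0.1507] j [-40.  21.  87.   0.  73. -42.]
scene 0.86 [ 0.5074 -0.1327  0.0919]
top 0.89 [ 0.5039 -0.1369  0.0912]
```

View pics/g.png

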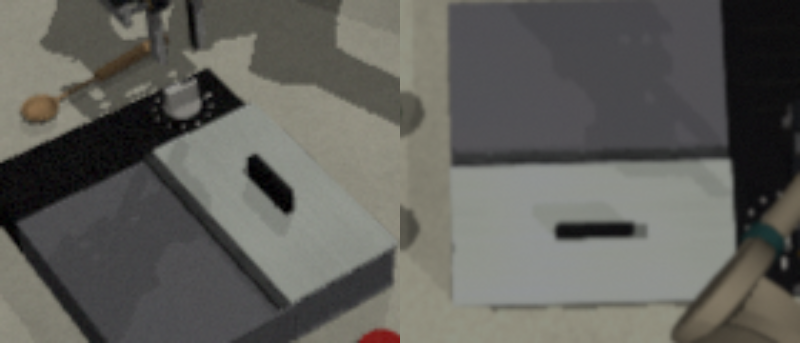

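The cover is flat and home in front of the ridge. Now the dial: turn to φ=182.3 and grip.

>>> {"name": "jog_arm", "arguments": {
  "moves": [-0.0031,0.0048,0,0,0,0,0,-0.036,0,0,0,-0.036,0,0,0,-0.036,0,0,0,-0.036,0,0,0,-0.036,0,0,0,-0.036,0,0,0,-0.036,0,0,0,-0.036,0,0,0,-0.036,0,0,0,-0.036,0,0,0,-0.036,0,0,0,-0.036,0,0,0,-0.036,0,0,0,-0.032,0,0,0,0,0,0,0,0],
  "hand": 0.45,
  "force": 20
}}

```text
clock: 39.22
position: [0.5135, -0.3332, 0.1514]
ee_rot: [0.0, -0.019, 1.0, -0.0]
ft_force: [-0.0, 0.6, 0.3]
width: 0.452
grip_force: 0.0
```

```bash
python3 - <<'E'
from h import *
tm(0,-.198,.081,182.3)
E
```

```text
shift [0.0021 0.0013 0.1408] turn -0.0005 phi -177.78 F [-0.   0.6  0.3] w 0.452 g 0.0 t 39.2 pos [ 0.5135 -0.3332  0.1514] j [ -39.   21.   87.    0.   73. -132.]
```

>>> {"name": "jog_arm", "arguments": {
  "moves": [0.002,0.001,0.03,0,0,0,0.04,0,0,0,0.04,0,0,0,0.022,0,0,0,0.0085,0,0,0,0,0,0,0,0,0]
}}

```text
clock: 39.8
position: [0.5127, -0.3335, 0.0815]
ee_rot: [0.0, -0.02, 1.0, -0.0]
ft_force: [-0.6, -0.0, -0.0]
width: 0.451
grip_force: 0.0
```

>>> {"name": "jog_arm", "arguments": {
  "moves": [0,0,0,0,0,0,0,0,0,0,0,0,0,0,0,0,0,0,0,0],
  "hand": 0
}}

```text
clock: 40.22
position: [0.5124, -0.3324, 0.0815]
ee_rot: [0.0, -0.02, 1.0, 0.001]
ft_force: [0.2, -0.3, -0.5]
width: 0.146
grip_force: 20.0
```

```bash
python3 - <<'E'
from h import *
tm(0,-.198,.081,-27.7)
E
```

```text
shift [-0.     -0.0003  0.0009] turn -0.8334 phi -177.71 F [ 0.2 -0.3 -0.5] w 0.146 g 20.0 t 40.2 pos [ 0.5124 -0.3324  0.0815] j [ -40.   24.   92.    0.   64. -132.]
```

>>> {"name": "jog_arm", "arguments": {
  "moves": [0,0,0,0.036,0,0,0,0.036,0,0,0,0.036,0,0,0,0.036,0,0,0,0.036,0,0,0,0.036,0,0,0,0.036,0,0,0,0.036,0,0,0,0.036,0,0,0,0.036,0,0,0,0.036,0,0,0,0.036,0,0,0,0.036,0,0,0,0.036,0,0,0,0.036,0,0,0,0.036,0,0,0,0.036,0,0,0,0.036,0,0,0,0.036,0,0,0,0.036]
}}

```text
clock: 41.88
position: [0.5127, -0.3323, 0.0815]
ee_rot: [-0.0, 0.897, 0.442, 0.001]
ft_force: [0.5, 2.7, 1.8]
width: 0.146
grip_force: 20.0
```

>>> {"name": "jog_arm", "arguments": {
  "moves": [0,0,0,0.036,0,0,0,0.036,0,0,0,0.036,0,0,0,0.036,0,0,0,0.036,0,0,0,0.036,0,0,0,0.036,0,0,0,0.036,0,0,0,0.036,0,0,0,0.036,0,0,0,0.036,0,0,0,0.036,0,0,0,0.0147,0,0,0,0,0,0,0,0]
}}

```text
clock: 43.13
position: [0.5128, -0.3325, 0.0814]
ee_rot: [-0.001, 0.971, -0.239, 0.0]
ft_force: [1.6, 4.2, 4.0]
width: 0.146
grip_force: 20.0
```

```bash
python3 - <<'E'
from h import *
tm(0,-.198,.081,-27.7); print(st()[0]["moment"])
E
```

```text
shift [-0.0005  0.0003  0.0009] turn 0.0004 phi -27.62 F [1.6 4.2 4. ] w 0.146 g 20.0 t 43.1 pos [ 0.5128 -0.3325  0.0814] j [-40.  24.  92.   0.  64.  78.]
[ 0.69878623 -0.00164121 -0.03371528]
```

>>> {"name": "jog_arm", "arguments": {
  "moves": [0,0,0,0,0,0,0,0,0,0,0,0,0,0,-0.03,0,0,0,-0.05,0,0,0,-0.06,0,0,0,-0.06,0,-0.025,-0.043,-0.03,0,-0.025,-0.043,0,0,-0.025,-0.043,0,0,-0.025,-0.043,0,0,-0.025,-0.043,0,0,-0.025,-0.043,0,0,-0.025,-0.043,0,0,-0.025,-0.043,0,0,-0.025,-0.043,0,0,0,0,0,0,0,0,0,0],
  "hand": 0.45
}}

```text
clock: 44.63
position: [0.5024, -0.1093, 0.196]
ee_rot: [0.0, 0.971, -0.238, 0.0]
ft_force: [-0.1, -0.1, -0.1]
width: 0.451
grip_force: 0.0
```

```bash
python3 - <<'E'
from h import *
s=grab_frame("scene"); t=grab_frame("top")
c=np.zeros((450,800,3),np.uint8); c[:450,:400]=cv2.resize(t[190:250,365:418],(400,450),interpolation=cv2.INTER_CUBIC);c[:300,400:]=cv2.resize(s,(400,300))
cv2.imwrite("pics/i.png",c)
for n in("scene","top"):
  for g in("cover_grip","tin","can","mug","spoon"):
    for d in spot_point(n,g)[:1]: print(n,g,d["conf"],w(n,d["location"]).round(4))
print(arm.sense()["clock"])
E
```

```text
scene cover_grip 0.96 [ 0.5062 -0.131   0.0963]
scene tin 0.57 [ 0.4446  0.1897 -0.0029]
scene can 0.85 [0.3274 0.2759 0.0023]
scene mug 0.7 [0.7068 0.2288 0.0024]
scene spoon 0.65 [ 0.5531 -0.5087  0.0042]
top cover_grip 0.66 [ 0.5014 -0.1366  0.0925]
top tin 0.6 [ 0.4463  0.1909 -0.0025]
top can 0.83 [ 0.3326  0.2753 -0.0023]
top mug 0.71 [ 0.7028  0.2275 -0.0016]
top spoon 0.81 [ 0.5523 -0.5116  0.0018]
45.2333
```

View pics/i.png

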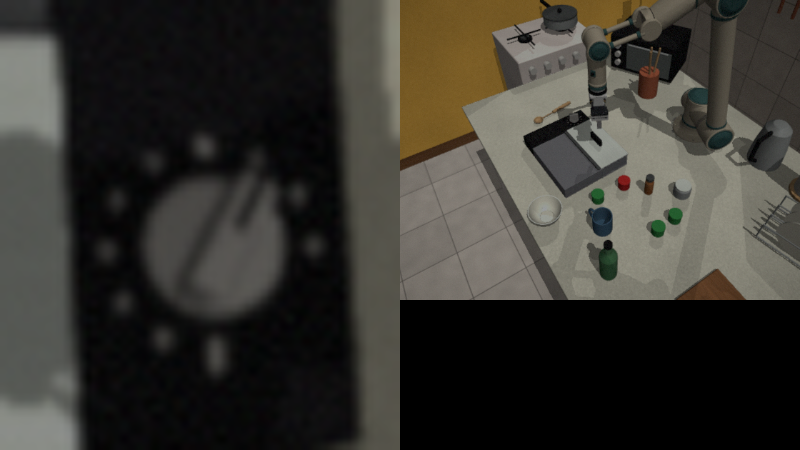

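The dial line points at (260,165), the 7th dot. The cover is home and the bystanders haven't moved.

```bash
python3 -c "
from rig import arm
print(arm.hand_in())"
```

```text
the job is handed in; nothing more can be done
None
```

I've handed the job in. Both squat jars present at this start are upright in the well, the cover is shut flat in front of the ridge, the dial went to off first and is now at the seventh click, and the spice jar, mug, can and spoon haven't moved; the hand-in returned no verdict.

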